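# Turn the drill's status flag and call for the next job

## Task

The drilling job is finished: on the flag stand with the yellow base, push the hinged flag right over its pivot from its red side to its green side until it lies fully flat on the other side, then press the blue button on the grey call box fully down and let it come back up. Use only the fingertips or the outside of the fingers: push the flag gently and never take it between the fingers. Leave the flag on the white base, the glue pot, the pink tray and the screwdriver as they are.

Things in the scene. Friction and masses are not known exactly. Their poses are not given: they have to be found in the camera images.
- yellow_stand: Flag stand fixed to the bench: yellow base plate 130 x 110 x 12 mm, two aluminium posts 18 x 8 mm, 100 mm tall, 90 mm apart (centres), and a steel axle between them. Origin: centre of the base's underside, on the bench. Its y axis is parallel to the axle; -x is the side on which the flag lies at the start (roughly towards the robot), +x the side it lies on when turned over. Never moves.
- yellow_hinge (a point): Middle of the axle of the yellow stand, 90 mm above the bench; axes as the stand's.
- yellow_flag_centre (a point): Centre of the flag board on the yellow stand, 43 mm from the axle. x and y lie in the board (x radial, y along the axle), z is square to it, out of its red face. The board is 5.5 mm thick, 70 mm wide along the axle and reaches from the axle to 80 mm from it; red on one face, green on the other. There is open space of about 75 mm between the board lying flat and the base plate.
- yellow_flag_edge (a point): Middle of the free edge of the flag on the yellow stand, 80 mm from the axle, half-way through its thickness.
- yellow_flag_tail (a point): Middle of the end of the short black tail of the flag on the yellow stand: a tab 32 mm wide and 6 mm thick, in line with the board, that reaches 45 mm past the axle on the other side. Pressing the tail down raises the board; the tail turns with it and hangs straight down when the board stands upright.
- yellow_flag (a joint): Angle of the flag on the yellow stand (rad): 0 = lying level on the stand's -x side, red face up; 1.57 = standing upright; 3.14 = turned right over, level on the +x side, green face up (stops at both ends). The hinge is stiff enough that the flag stays where it is left at any angle; about 1 N at the free edge or 2 N at the end of the tail turns it. This flag is the one to turn; it starts between 0 and 0.3.
- white_stand: Flag stand fixed to the bench: white base plate 130 x 110 x 12 mm, two aluminium posts 18 x 8 mm, 100 mm tall, 90 mm apart (centres), and a steel axle between them. Origin: centre of the base's underside, on the bench. Its y axis is parallel to the axle; -x is the side on which the flag lies at the start (roughly towards the robot), +x the side it lies on when turned over. Never moves.
- white_hinge (a point): Middle of the axle of the white stand, 90 mm above the bench; axes as the stand's.
- white_flag_centre (a point): Centre of the flag board on the white stand, 43 mm from the axle. x and y lie in the board (x radial, y along the axle), z is square to it, out of its red face. The board is 5.5 mm thick, 70 mm wide along the axle and reaches from the axle to 80 mm from it; red on one face, green on the other. There is open space of about 75 mm between the board lying flat and the base plate.
- white_flag_edge (a point): Middle of the free edge of the flag on the white stand, 80 mm from the axle, half-way through its thickness.
- white_flag_tail (a point): Middle of the end of the short black tail of the flag on the white stand: a tab 32 mm wide and 6 mm thick, in line with the board, that reaches 45 mm past the axle on the other side. Pressing the tail down raises the board; the tail turns with it and hangs straight down when the board stands upright.
- white_flag (a joint): Angle of the flag on the white stand (rad): 0 = lying level on the stand's -x side, red face up; 1.57 = standing upright; 3.14 = turned right over, level on the +x side, green face up (stops at both ends). The hinge is stiff enough that the flag stays where it is left at any angle; about 1 N at the free edge or 2 N at the end of the tail turns it. This one is to be left alone.
- call_box: Grey call box fixed to the bench, 80 x 110 x 45 mm (x, y, z), origin at the centre of its underside, with a blue push button and a small white lamp on its top. Never moves.
- call_button_top (a point): Centre of the top of the blue push button, 28 mm across, as it moves with the button; 67 mm above the bench when not pressed. Pressed straight down.
- call_button (a joint): Travel of the button (m): 0 = out, 0.006 = fully down. A spring returns it; fully down takes about 5 N.
- glue_pot_centre (a point): Centre (half-way up) of a white closed glue pot, 60 mm across and 70 mm tall, loose on the bench.
- pink_tray_centre (a point): Centre (half-way up) of an open pink tray, 70 x 100 x 40 mm, loose on the bench.
- screwdriver_centre (a point): Middle of a screwdriver lying loose on the bench, 10 mm above it; the screwdriver lies along its x axis. It is 200 mm long, its handle 26 mm thick.

How it is judged:
By the outcome, as a careful person would: the job done as asked, in the order asked, and still so for the second after the job is handed in, with the robot touching nothing.
It also fails if it takes over 51 s, if anything falls off the work surface, if the arm or the gripper's body presses on something with over 40 N, if the wrist force passes 120 N, or if a joint passes its speed limit or range.

## Robot

A 7-joint arm with a two-finger parallel gripper is mounted at the origin on the work surface. World frame = base frame: x ahead of the robot, y to its left, z up, the work surface at z = 0. Lengths are in m, angles in rad, forces in N, time in s.
With the tool pointing down it reaches from about 0.425 to 0.875 m from the base axis. Payload 8.4 kg.
Tool frame: the origin (TCP) lies on the centre line of the jaws, within the pads' length; the fingertips stand 22 mm ahead of it and the grasp point (between the pads) lies 3 mm ahead of it; z points along the fingers, y is the line along which they close (so a half turn about z gives the same grasp; the last joint's range is limited). The gripper opens to 85 mm and grips with 20 to 120 N. Pads are 22 mm wide; open, the fingers measure 114 mm over their backs; the gripper's body (76 mm by 85 mm) begins 54 mm behind the grasp point. The pads swing forward as they close: fully open they stand 13 mm farther back than shut.
Start: joints at [1.103, 0.333, 0.04, 1.465, -0.013, 1.343, -0.059], TCP at [0.234, -0.606, 0.253] pointing down, gripper open.
Joint ranges: [-2.58, 2.58], [-0.38, 2.09], [-1.3, 1.39], [0.25, 2.4], [-1.5, 4.64], [0.08, 2.09], [-2.65, 2.65]. Speed limits (rad/s): [2.22, 2.22, 2.79, 2.79, 3.14, 3.14, 3.14].

## Interface

Orientations are given as a unit quaternion [x, y, z, w].
In Python, from cell import read_state, snapshot, camera_model, hand_in gives the robot as it stands.
- The arm moves only by the tool send_rows, never from a script. Its argument "moves" is a list of rows, each a list of 7 numbers: the opening, from 0 (shut) to 1 (fully open), then the shift along the tool's x, y, z in mm, then the turn, a rotation vector about the tool's x, y, z in degrees. A call has 1 to 5 rows; each row is the pose to reach, as a shift and turn from the pose commanded when the call began, along the tool's axes at that moment; what a row does not reach only later rows make up. A row lasts 1/10 s, in which the tool goes at most 50 mm and 8.59 degrees, less where a joint would pass 70% of its speed; a pose out of reach is approached as far as the arm can. A call with a gripper value outside its range is refused whole. The fingers move at their own pace and stop on an object; "grip_force" is the grip in N (left out, the last holds). Time passes only in rows, so rows that repeat a pose let the fingers close. It gives the time, the measured TCP pose, the force, the opening and the grip force at its end, in the units of the state.
- read_state(): the state, without advancing time (a new reading comes with each control period).
- snapshot(name): name is "scene" or "top"; returns (picture, depth): 400x640x3 uint8, blue, green, red; 400x640 float32, m along the optical axis (not along the pixel's ray), 0 where there is no reading.
- camera_model(name): a dict with "fx", "fy", "cx", "cy" (pixels), "xyz" and "rotation" of the camera in the world. Camera axes: x right, y down, z forward; pixel columns grow to the right and rows downward; lengths in m; the calibration is good to about 2 mm. A picture is of the moment at which its call begins. camera_model takes no time and is no camera call.
- hand_in(): hands the job in; it is judged then, once.
The state is a dict: "time": time; "joint_pos": joint angles; "joint_vel": joint speeds; "tau": joint torques, N m; "ee_pos": TCP position; "tool_rot": TCP orientation; "ft_force": force on the tool from outside, world axes, zero at the start; "moment": the same for the moment, N m; "finger_gap": opening from 0.0 (shut) to 1.0 (fully open); "finger_force": force on a finger pad.
Only numpy, scipy, OpenCV 4.12 (cv2) and the standard library are available. Lean on these libraries where they do the work, as an engineer would, in place of code of your own. Each camera call takes 0.05 s, during which the arm holds its last target. There are 200 camera calls.

## Working session

There is one attempt and no reset: what is moved stays moved. The work goes in short steps, Python scripts to look and compute and a tool call to move; the robot and the scene stay as the last step left them, time stands still between calls to the robot, and variables do not carry over. Pictures are saved under pics/ and viewed, at most 10 in all, crops included, and the job is handed in when it is done.

Besides the shell and the picture viewer there is one more tool, called by a JSON object that holds its "fn" and its "kwargs". send_rows: Moves the arm, as the interface text tells. Its arguments: {"type":"object","properties":{"moves":{"type":"array"},"grip_force":{"type":"number"}},"required":["moves"]}

```bash
mkdir -p pics
python3 - <<'E'
from cell import *
import cv2,numpy as np
for n in("scene","top"):
    p,d=snapshot(n); cv2.imwrite(f"pics/{n}0.png",p); np.save(f"{n}_d.npy",d); print(n,camera_model(n))
s=read_state(); print(s)
E
```

```text
scene {'fx': 401.8421787963894, 'fy': 401.8421787963894, 'cx': 316.62479042029685, 'cy': 193.83665150211826, 'xyz': array([1.09544056, 0.24007199, 0.54795731]), 'rotation': array([ 0.46934739,  0.77577565, -0.35528434, -0.22728441])}
top {'fx': 366.88938261640766, 'fy': 366.88938261640766, 'cx': 315.17151691736365, 'cy': 201.90092627807064, 'xyz': array([0.42917518, 0.00279389, 0.88125001]), 'rotation': array([ 0.7215993 , -0.68453237,  0.07282519, -0.07352804])}
{'time': 0.1, 'joint_pos': array([ 1.10280105,  0.33383159,  0.03988631,  1.46615076, -0.0134023 ,
        1.34330444, -0.05849501]), 'joint_vel': array([-7.19715707e-05, -1.32454260e-03,  1.59030857e-04, -1.68704754e-03,
       -2.10644152e-04, -2.31336316e-03,  4.21145185e-04]), 'tau': array([ 4.11681802e-03, -6.60011029e+01,  1.37082919e+00, -4.06479728e+01,
        1.71742646e-02,  8.86671507e-03, -1.13003418e-05]), 'ee_pos': array([ 0.23416005, -0.60596315,  0.25253165]), 'tool_rot': array([ 9.83048734e-01,  1.83343057e-01, -1.78331336e-04, -6.91403227e-04]), 'ft_force': array([-0.45123163, -0.23058962, -0.03883158]), 'moment': array([-0.03461159, -0.00024133, -0.01367986]), 'finger_force': 0.0, 'finger_gap': 0.9959613160310284}
```

View pics/scene0.png

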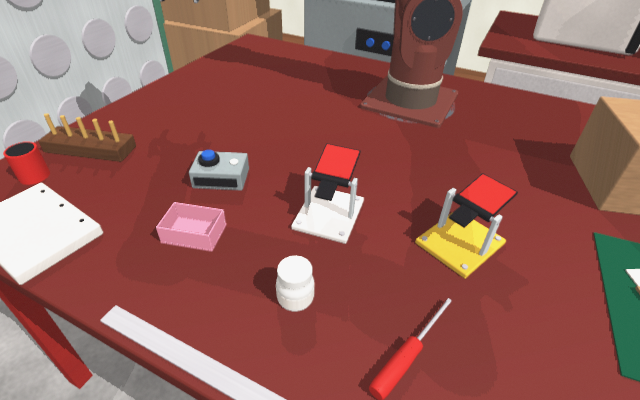

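View pics/top0.png

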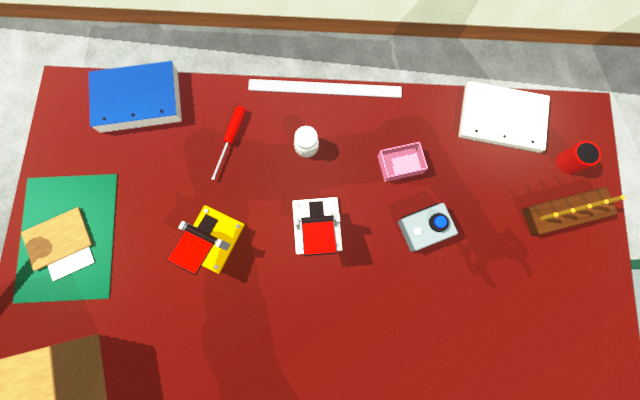

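Scene shows yellow stand at ~(460,240) with its red flag at (485,195), white stand at (330,205), call button at (208,157). In the top view: yellow stand's base is at ~(210,240), posts (182,225)/(222,245), flag (190,252), button (439,222).

```bash
cat > h.py <<'E'
import numpy as np,cv2
from cell import *
from scipy.spatial.transform import Rotation as R
def cloud(n,d):
    m=camera_model(n); v,u=np.mgrid[:400,:640]
    c=np.stack([(u-m['cx'])/m['fx']*d,(v-m['cy'])/m['fy']*d,d],-1)
    return c@R.from_quat(m['rotation']).as_matrix().T+m['xyz']
def mask(p,name):
    h=cv2.cvtColor(p,cv2.COLOR_BGR2HSV); H,S,V=[h[...,i].astype(int) for i in range(3)]
    return {'yellow':(H>20)&(H<33)&(S>180)&(V>90),'red':((H<5)|(H>175))&(S>200)&(V>170),'blue':(H>100)&(H<125)&(S>150)&(V>60),
     'green':(H>45)&(H<80)&(S>120),'dark':(V<60)}[name]
E
python3 - <<'E'
from h import *
for n in("scene","top"):
    p=cv2.imread(f"pics/{n}0.png"); d=np.load(f"{n}_d.npy"); X=cloud(n,d)
    for c in('yellow','red','blue','dark'):
        k,l,st,ce=cv2.connectedComponentsWithStats(mask(p,c).astype(np.uint8))
        for i in range(1,k):
            if st[i,4]<60: continue
            q=X[(l==i)&(d>0)]
            md=np.median(q,0)
            if not(.2<md[0]<.9 and abs(md[1])<.5 and md[2]>0): continue
            b=cv2.minAreaRect(q[:,:2].astype(np.float32)*1000)
            pl=q-q.mean(0); nn=np.linalg.svd(pl,full_matrices=False)[2][2]
            print(n,c,ce[i].round(),st[i,4],md.round(3),'z',np.percentile(q[:,2],[2,98]).round(3),'rect',np.round(b[0]),np.round(b[1]),round(b[2],1),'n',(nn*np.sign(nn[2])).round(3))
# posts in top view: points with z in 0.092..0.11 near yellow
p=cv2.imread("pics/top0.png"); X=cloud("top",np.load("top_d.npy"))
for (u0,u1,v0,v1) in((165,245,205,275),):
    q=X[v0:v1,u0:u1].reshape(-1,3); r=mask(p,'red')[v0:v1,u0:u1].reshape(-1)
    q=q[(q[:,2]>.085)&(q[:,2]<.125)&~r]; print(np.round(q[np.argsort(q[:,1])][::4],3))
cv2.imwrite("pics/crop.png",np.hstack([cv2.resize(p[195:285,155:255],None,fx=4,fy=4),cv2.resize(cv2.imread("pics/scene0.png")[170:280,410:525][:90,:100],None,fx=4,fy=4)]))
E
```

```text
scene yellow [457. 239.] 218 [0.519 0.242 0.013] z [0.011 0.015] rect [518. 244.] [87. 44.] 53.1 n [-0.01   0.004  1.   ]
scene blue [208. 155.] 120 [ 0.577 -0.271  0.066] z [0.057 0.069] rect [ 575. -273.] [25. 25.] 10.3 n [0.249 0.253 0.935]
scene dark [209. 161.] 117 [ 0.586 -0.262  0.055] z [0.047 0.059] rect [ 579. -269.] [28. 40.] 46.5 n [0.168 0.171 0.971]
scene dark [328. 185.] 542 [0.57  0.007 0.089] z [0.08  0.099] rect [578.   7.] [49. 69.] 10.9 n [0.356 0.049 0.933]
scene dark [215. 182.] 317 [ 0.604 -0.239  0.023] z [0.013 0.033] rect [ 603. -239.] [ 7. 89.] 25.0 n [-0.912 -0.409  0.015]
scene dark [468. 212.] 645 [0.528 0.245 0.091] z [0.084 0.099] rect [531. 249.] [72. 56.] 79.7 n [ 0.234 -0.091  0.968]
top yellow [220. 237.] 1313 [0.524 0.228 0.012] z [0.008 0.088] rect [512. 252.] [114. 132.] 68.3 n [ 0.    -0.003  1.   ]
top red [234. 124.] 394 [0.799 0.222 0.022] z [-0.002  0.027] rect [802. 226.] [ 34. 101.] 74.8 n [0.128 0.498 0.858]
top red [319. 238.] 976 [ 0.516 -0.003  0.105] z [0.095 0.115] rect [517.  -3.] [69. 66.] 7.4 n [0.274 0.037 0.961]
top red [190. 2
[... 3557 characters left out ...]
0.098]
 [0.528 0.269 0.093]
 [0.525 0.27  0.095]
 [0.52  0.271 0.097]
 [0.515 0.272 0.092]
 [0.522 0.273 0.099]
 [0.514 0.274 0.092]
 [0.518 0.275 0.097]
 [0.53  0.276 0.093]
 [0.529 0.277 0.097]
 [0.531 0.278 0.094]
 [0.529 0.278 0.098]
 [0.52  0.28  0.097]
 [0.529 0.281 0.096]
 [0.522 0.283 0.095]
 [0.529 0.285 0.091]
 [0.524 0.286 0.094]
 [0.529 0.287 0.092]
 [0.516 0.287 0.092]
 [0.537 0.288 0.099]
 [0.528 0.289 0.099]
 [0.443 0.289 0.102]
 [0.526 0.29  0.095]
 [0.53  0.291 0.1  ]
 [0.522 0.291 0.096]
 [0.534 0.292 0.098]
 [0.528 0.293 0.099]
 [0.523 0.294 0.102]
 [0.521 0.295 0.098]
 [0.491 0.296 0.102]
 [0.487 0.299 0.098]
 [0.473 0.304 0.102]
 [0.45  0.308 0.1  ]
 [0.452 0.312 0.102]]
```

View pics/crop.png

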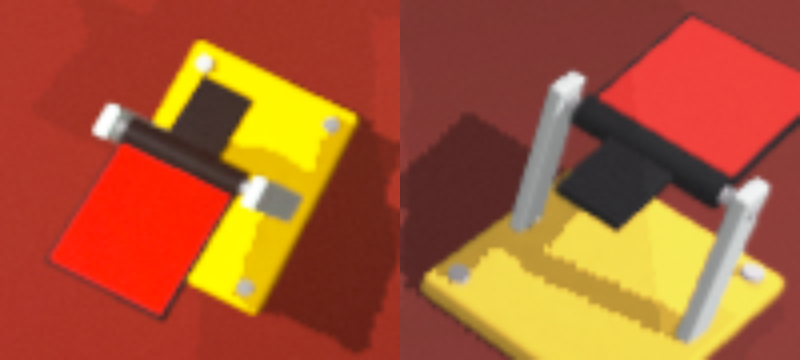

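Yellow stand: hinge at about (0.511, 0.251, 0.090), yaw about -22°, flag at about 0.17 rad. The fitted sizes and heights agree. Button at (0.573, -0.274, 0.067). My plan is to hook the free edge from below with shut fingers tilted forward, then follow the arc over.

```bash
cat > plan.py <<'E'
from h import *
H=np.array([.511,.251,.09]); YAW=np.deg2rad(-22); RS=R.from_euler('z',YAW)
def rot(a):  # tilt a deg in stand frame -> tool rotation in world
    a=np.deg2rad(a); s,c=np.sin(a),np.cos(a)
    return RS*R.from_matrix(np.array([[-c,0,s],[0,1,0],[-s,0,-c]]))
def tcp(x,z,a,y=0):  # fingertip centre (mm from the hinge, stand axes) -> TCP
    r=rot(a); return RS.apply([x/1e3,y/1e3,z/1e3])+H-.022*r.as_matrix()[:,2],r
def contact(th,a,s=18,gap=0):  # tip centre for flag angle th deg
    t=np.deg2rad(th); b=np.deg2rad(a); u=np.array([np.sin(b),-np.cos(b)]); n=np.array([np.cos(b),np.sin(b)])
    rad=np.array([-np.cos(t),np.sin(t)]); g=-np.array([np.sin(t),np.cos(t)])
    if th<90-a: C=80*rad+2.75*g+s*u      # free edge rests on the finger's front face
    else: C=(80-s)*rad+2.75*g            # front tip corner on the green face
    return C-(11+gap)*n
def rows(start,poses,grip=0):
    P,Q=start; out=[]
    for i in range(0,len(poses),5):
        ch=[]
        for p,q in poses[i:i+5]:
            d=np.round(Q.inv().apply(p-P)*1e3); w=np.round((Q.inv()*q).as_rotvec(degrees=True),1)
            ch.append([grip,*d.astype(int).tolist(),*w.tolist()])
        print(str(ch).replace(' ',''))
        P=P+Q.apply(np.array(ch[-1][1:4])/1e3); Q=Q*R.from_rotvec(ch[-1][4:],degrees=True)
def lerp(A,B,n):
    w=(A[1].inv()*B[1]).as_rotvec()
    return [(A[0]+(B[0]-A[0])*k/n,A[1]*R.from_rotvec(w*k/n)) for k in range(1,n+1)]
def now():
    s=read_state(); return s['ee_pos'],R.from_quat(s['tool_rot'])
E
python3 - <<'E'
from plan import *
S=now()
c=contact(10,40,18,25); u=np.array([np.sin(.698),-np.cos(.698)])
B=tcp(*(c-120*u),40)
print('goal',B[0],tcp(*c,40)[0])
r0,f0=np.hypot(*S[0][:2]),np.arctan2(S[0][1],S[0][0]); r1,f1=np.hypot(*B[0][:2]),np.arctan2(B[0][1],B[0][0])
print(r0,np.degrees(f0),r1,np.degrees(f1))
T=rot(0); w=(T*S[1].inv()).as_rotvec(); print(np.degrees(w))
N=25; L=[]
for k in range(1,N+1):
    t=k/N; f=f0+(f1-f0)*t; r=np.interp(t,[0,.25,.8,1],[r0,.55,.55,.55]); z=S[0][2]+(.27-S[0][2])*t
    L.append((np.array([r*np.cos(f),r*np.sin(f),z]),R.from_rotvec(w*t)*S[1]))
rows(S,L)
print('tilt');
E
```

```text
goal [0.33804933 0.32087661 0.17304295] [0.40955598 0.29198605 0.08110746]
0.6496324136841564 -68.87216072622236 0.4660892029165173 43.507113377395015
[ 6.34738744e-03 -1.04893789e-01  1.36870877e+02]
[[0,50,-18,-1,-0.0,-0.0,-5.5],[0,97,-39,-1,-0.0,-0.0,-10.9],[0,140,-64,-2,-0.0,-0.0,-16.4],[0,181,-92,-3,-0.0,-0.0,-21.9],[0,218,-123,-3,-0.0,-0.0,-27.4]]
[[0,45,-14,-1,-0.0,-0.0,-5.4],[0,88,-19,-2,-0.0,-0.0,-10.9],[0,131,-24,-2,-0.0,-0.0,-16.4],[0,173,-32,-3,-0.0,-0.0,-21.9],[0,215,-43,-4,-0.0,-0.0,-27.3]]
[[0,43,5,0,0.0,-0.0,-5.5],[0,86,7,-1,0.0,-0.0,-11.0],[0,129,6,-2,0.0,-0.1,-16.5],[0,172,2,-2,0.0,-0.1,-21.9],[0,214,-6,-3,0.0,-0.1,-27.4]]
[[0,42,9,-1,-0.0,0.0,-5.5],[0,85,15,-1,-0.0,0.0,-11.0],[0,128,18,-2,-0.0,0.0,-16.4],[0,171,17,-3,-0.0,0.0,-21.9],[0,214,13,-3,-0.0,0.0,-27.4]]
[[0,41,13,-1,-0.0,0.0,-5.5],[0,84,22,-2,-0.0,0.0,-10.9],[0,126,29,-3,-0.0,-0.0,-16.4],[0,169,32,-3,-0.0,-0.0,-21.9],[0,212,31,-4,-0.0,-0.0,-27.4]]
tilt
```

{"fn": "send_rows", "kwargs": {"moves": [[0, 46, -18, -1, 0, 0, -5.5], [0, 92, -39, -1, 0, 0, -10.9], [0, 136, -64, -2, 0, 0, -16.4], [0, 178, -92, -3, 0, 0, -21.9], [0, 218, -123, -3, 0, 0, -27.4]]}}

```text
time: 0.6
ee_pos: [0.3932, -0.413, 0.256]
tool_rot: [0.911, 0.413, -0.0, -0.0]
ft_force: [1.2, -0.7, 0.2]
finger_gap: 0.145
finger_force: 0.0
```

{"fn": "send_rows", "kwargs": {"moves": [[0, 45, -14, -1, 0, 0, -5.4], [0, 88, -19, -2, 0, 0, -10.9], [0, 131, -24, -2, 0, 0, -16.4], [0, 173, -32, -3, 0, 0, -21.9], [0, 215, -43, -4, 0, 0, -27.3]]}}

```text
time: 1.1
ee_pos: [0.5028, -0.2238, 0.26]
tool_rot: [0.788, 0.616, -0.0, -0.0]
ft_force: [0.2, -0.2, -0.0]
finger_gap: -0.005
finger_force: 0.0
```

{"fn": "send_rows", "kwargs": {"moves": [[0, 43, 5, 0, 0, 0, -5.5], [0, 86, 7, -1, 0, 0, -11], [0, 129, 6, -2, 0, 0, -16.5], [0, 172, 2, -2, 0, 0, -21.9], [0, 214, -6, -3, 0, 0, -27.4]]}}

```text
time: 1.6
ee_pos: [0.5489, -0.0146, 0.2629]
tool_rot: [0.619, 0.785, -0.0, -0.0]
ft_force: [0.1, 0.0, 0.7]
finger_gap: 0.002
finger_force: 0.0
```

{"fn": "send_rows", "kwargs": {"moves": [[0, 42, 9, -1, 0, 0, -5.5], [0, 85, 15, -1, 0, 0, -11], [0, 128, 18, -2, 0, 0, -16.4], [0, 171, 17, -3, 0, 0, -21.9], [0, 214, 13, -3, 0, 0, -27.4]]}}

```text
time: 2.1
ee_pos: [0.5119, 0.1965, 0.2662]
tool_rot: [0.416, 0.909, 0.0, -0.0]
ft_force: [0.9, 0.4, 0.4]
finger_gap: 0.001
finger_force: 0.0
```

{"fn": "send_rows", "kwargs": {"moves": [[0, 41, 13, -1, 0, 0, -5.5], [0, 84, 22, -2, 0, 0, -10.9], [0, 126, 29, -3, 0, 0, -16.4], [0, 169, 32, -3, 0, 0, -21.9], [0, 212, 31, -4, 0, 0, -27.4]]}}

```text
time: 2.6
ee_pos: [0.3969, 0.3771, 0.27]
tool_rot: [0.189, 0.982, -0.0, -0.0]
ft_force: [0.2, 1.5, 0.2]
finger_gap: -0.005
finger_force: 0.0
```

Run:
```python
from plan import *
S=now(); a=35; b=np.deg2rad(a); u=np.array([np.sin(b),-np.cos(b)])
c=contact(10,a,18,20)
A=tcp(*(c-70*u),a); B=tcp(*c,a); print(A[0],B[0])
rows(S,lerp(S,A,5)+lerp(A,B,5))
```

```text
[0.37461077 0.30610483 0.14402001] [0.41183753 0.29106424 0.08667937]
[[0,-1,-15,25,0.0,-7.0,0.0],[0,-2,-30,50,0.0,-14.0,0.1],[0,-3,-45,76,0.0,-21.0,0.1],[0,-5,-59,101,0.0,-28.0,0.2],[0,-6,-74,126,0.1,-35.0,0.2]]
[[0,0,0,14,-0.0,-0.0,0.0],[0,0,0,28,-0.0,-0.0,0.0],[0,0,0,42,-0.0,-0.0,0.0],[0,0,0,56,-0.0,-0.0,0.0],[0,0,0,70,-0.0,-0.0,0.0]]
```

{"fn": "send_rows", "kwargs": {"moves": [[0, -1, -15, 25, 0, -7, 0], [0, -2, -30, 50, 0, -14, 0.1], [0, -3, -45, 76, 0, -21, 0.1], [0, -5, -59, 101, 0, -28, 0.2], [0, -6, -74, 126, 0, -35, 0.2]]}}

```text
time: 3.1
ee_pos: [0.3761, 0.3049, 0.1445]
tool_rot: [0.183, 0.935, -0.056, 0.298]
ft_force: [0.6, -1.9, -1.2]
finger_gap: 0.001
finger_force: 0.0
```

{"fn": "send_rows", "kwargs": {"moves": [[0, -6, -74, 126, 0, -35, 0.2], [0, -6, -74, 126, 0, -35, 0.2]]}}

```text
time: 3.3
ee_pos: [0.4025, 0.2461, 0.0852]
tool_rot: [0.177, 0.889, -0.082, 0.415]
ft_force: [1.7, -1.4, -1.9]
finger_gap: 0.0
finger_force: 0.0
```

My second call was a mistake: its rows count from the new start pose, so the tool went 45 mm sideways, in free space under the board's corner. I'll re-plan from the measured pose and check that the flag did not move.

Run:
```python
from plan import *
S=now(); print(S[0],read_state()['ft_force'])
p=S[0]+.022*S[1].as_matrix()[:,2]; print('tip stand',RS.inv().apply(p-H)*1e3,'tilt',np.degrees(np.arccos(-S[1].as_matrix()[2,2])))
a=45
B=tcp(*contact(10,a,18,12),a)
C=tcp(*contact(10,a,18,28),a,-40)
rows(S,lerp(S,C,2)+lerp(C,B,3))
im,d=snapshot("scene"); cv2.imwrite("pics/s1.png",cv2.resize(im[100:300,340:600],None,fx=3,fy=3))
im,d=snapshot("top"); X=cloud("top",d); m=mask(im,'red'); m[:, :150]=0; m[:,260:]=0;m[:205]=0; m[300:]=0
q=X[m]; q=q[q[:,2]>.06]; pl=q-q.mean(0); n=np.linalg.svd(pl,full_matrices=False)[2][2]; print(len(q),q.mean(0),n)
```

```text
[0.40250383 0.24613061 0.08518066] [ 1.69890782 -1.35277068 -1.85495813]
tip stand [-81.89347856 -45.27033982 -18.92997208] tilt 50.104284425920135
[[0,7,3,-1,-0.1,2.6,-0.2],[0,14,5,-3,-0.3,5.1,-0.3],[0,8,18,-2,-0.3,5.1,-0.3],[0,3,32,-2,-0.3,5.1,-0.3],[0,-2,45,-2,-0.3,5.1,-0.3]]
1079 [0.47215476 0.26619402 0.10299069] [-0.49330363 -0.79581947 -0.3511736 ]
```

View pics/s1.png

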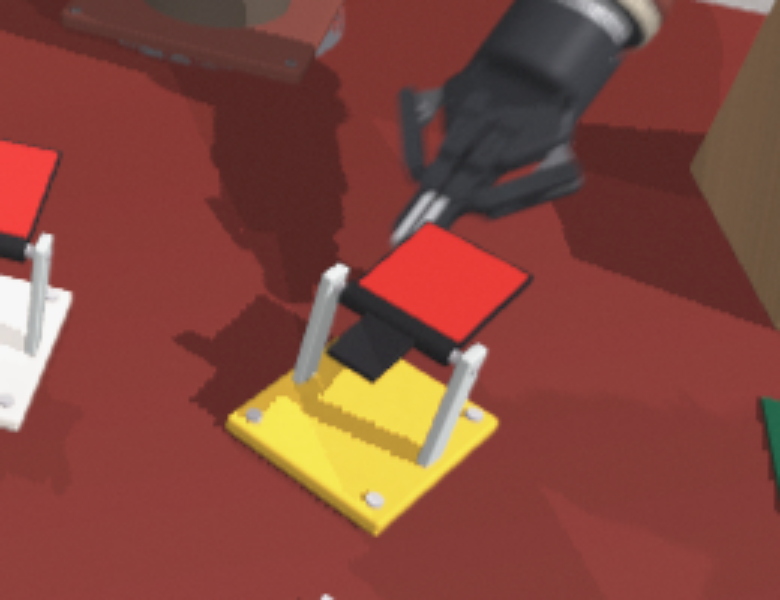

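The picture shows the shut fingers at about (420,225), just behind and below the flag's left corner. The flag is still flat and red side up. Now I centre the tool under the free edge.

{"fn": "send_rows", "kwargs": {"moves": [[0, 7, 3, -1, -0.1, 2.6, -0.2], [0, 14, 5, -3, -0.3, 5.1, -0.3], [0, 8, 18, -2, -0.3, 5.1, -0.3], [0, 3, 32, -2, -0.3, 5.1, -0.3], [0, -2, 45, -2, -0.3, 5.1, -0.3]]}}

```text
time: 3.9
ee_pos: [0.4198, 0.2883, 0.0885]
tool_rot: [0.178, 0.908, -0.075, 0.372]
ft_force: [0.2, -0.1, -0.3]
finger_gap: 0.0
finger_force: 0.0
```

Run:
```python
from plan import *
S=now(); print(read_state()['ft_force'])
p=S[0]+.022*S[1].as_matrix()[:,2]; print('tip stand',RS.inv().apply(p-H)*1e3,'tilt',np.degrees(np.arccos(-S[1].as_matrix()[2,2])))
print(contact(10,45,18,12))
L=[]
ths=np.concatenate([[8],np.arange(12,180,5)])
for th in ths:
    a=np.interp(th,[45,180],[45,0]); L.append(tcp(*contact(th,a,18),a))
rows(S,L)
```

```text
[ 0.19125381 -0.11661396 -0.27404356]
tip stand [-83.10405242   0.26885141 -17.16857987] tilt 44.57721876961641
[-82.79768664 -17.80774514]
[[0,-9,0,2,-0.3,-0.4,-0.0],[0,-14,0,-1,-0.3,-0.4,-0.0],[0,-20,0,-5,-0.3,-0.4,-0.0],[0,-26,0,-8,-0.3,-0.4,-0.0],[0,-32,0,-11,-0.3,-0.4,-0.0]]
[[0,-7,0,-2,0.0,-0.0,-0.0],[0,-14,0,-3,0.0,-0.0,-0.0],[0,-21,0,-4,0.0,-0.0,-0.0],[0,-27,0,-5,0.0,0.6,-0.0],[0,-33,0,-5,0.0,2.3,-0.0]]
[[0,-6,0,0,0.0,1.7,-0.0],[0,-12,0,1,0.0,3.3,-0.0],[0,-18,0,2,0.0,5.0,-0.0],[0,-24,0,3,0.0,6.7,-0.0],[0,-30,0,5,0.0,8.3,-0.0]]
[[0,-5,0,2,0.0,1.7,-0.0],[0,-11,0,4,0.0,3.4,-0.0],[0,-16,0,7,0.0,5.0,-0.0],[0,-21,0,10,0.0,6.7,-0.0],[0,-26,0,13,0.0,8.4,-0.0]]
[[0,-5,0,3,0.0,1.6,-0.0],[0,-10,0,7,0.0,3.3,-0.0],[0,-14,0,10,0.0,5.0,-0.0],[0,-18,0,14,0.0,6.6,-0.0],[0,-21,0,19,0.0,8.3,-0.0]]
[[0,-4,0,4,0.0,1.7,-0.0],[0,-7,0,8,0.0,3.3,-0.0],[0,-10,0,13,0.0,5.0,-0.0],[0,-13,0,18,0.0,6.7,-0.0],[0,-15,0,23,0.0,8.3,-0.0]]
[[0,-2,0,4,0.0,1.7,-0.0],[0,-4,0,9,0.0,3.4,-0.0],[0,-6,0,14,0.0,5.0,-0.0],[0,-7,0,20,0.0,6.7,-0.0],[0,-7,0,25,0.0,8.4,-0.0]]
```

{"fn": "send_rows", "kwargs": {"moves": [[0, -9, 0, 2, 0, 0, 0], [0, -14, 0, -1, 0, 0, 0], [0, -20, 0, -5, 0, 0, 0], [0, -26, 0, -8, 0, 0, 0], [0, -32, 0, -11, 0, 0, 0]]}}

```text
time: 4.4
ee_pos: [0.4331, 0.2812, 0.1183]
tool_rot: [0.178, 0.908, -0.075, 0.373]
ft_force: [0.5, -0.9, -0.9]
finger_gap: -0.002
finger_force: 0.4
```

{"fn": "send_rows", "kwargs": {"moves": [[0, -7, 0, -2, 0, 0, 0], [0, -14, 0, -3, 0, 0, 0], [0, -21, 0, -4, 0, 0, 0], [0, -27, 0, -5, 0, 0.6, 0], [0, -33, 0, -5, 0, 2.3, 0]]}}

```text
time: 4.9
ee_pos: [0.4516, 0.2743, 0.1445]
tool_rot: [0.178, 0.915, -0.071, 0.354]
ft_force: [-2.0, 0.6, -1.4]
finger_gap: 0.002
finger_force: 0.5
```

Run:
```python
from plan import *
S=now(); print(read_state()['ft_force'])
p=S[0]+.022*S[1].as_matrix()[:,2]; print('tip stand',RS.inv().apply(p-H)*1e3,'tilt',np.degrees(np.arccos(-S[1].as_matrix()[2,2])))
im,d=snapshot("scene"); cv2.imwrite("pics/s2.png",cv2.resize(im[100:300,340:600],None,fx=3,fy=3))
```

```text
[-1.97945091  0.64091003 -1.38411343]
tip stand [-49.01047265  -0.72337006  38.21945554] tilt 42.30498784548707
```

View pics/s2.png

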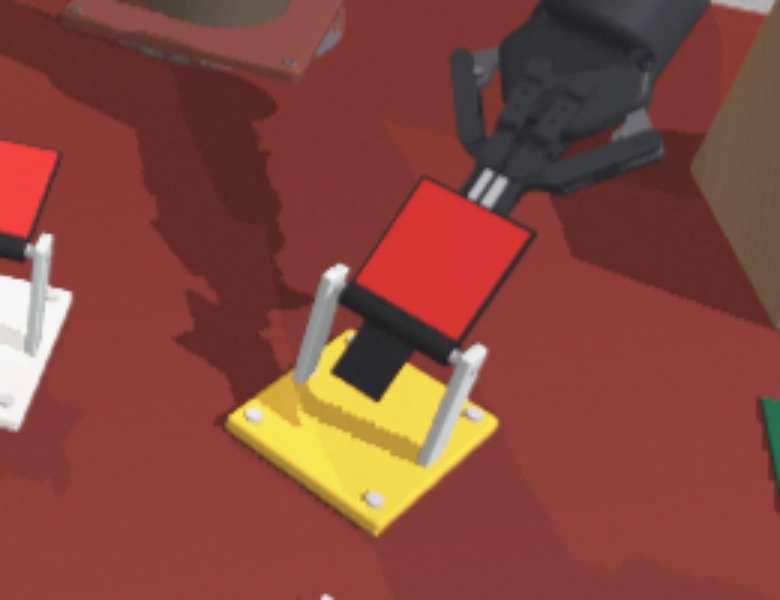

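The flag (board at ~(445,260)) is rising on the fingers as intended, to about 45°, with about 2 N. I'll continue along the arc.

{"fn": "send_rows", "kwargs": {"moves": [[0, -6, 0, 0, 0, 1.7, 0], [0, -12, 0, 1, 0, 3.3, 0], [0, -18, 0, 2, 0, 5, 0], [0, -24, 0, 3, 0, 6.7, 0], [0, -30, 0, 5, 0, 8.3, 0]]}}

```text
time: 5.45
ee_pos: [0.4756, 0.2644, 0.1612]
tool_rot: [0.184, 0.938, -0.058, 0.287]
ft_force: [-1.0, 0.1, -1.3]
finger_gap: 0.003
finger_force: 0.5
```

{"fn": "send_rows", "kwargs": {"moves": [[0, -5, 0, 2, 0, 1.7, 0], [0, -11, 0, 4, 0, 3.4, 0], [0, -16, 0, 7, 0, 5, 0], [0, -21, 0, 10, 0, 6.7, 0], [0, -26, 0, 13, 0, 8.4, 0]]}}

```text
time: 5.95
ee_pos: [0.5024, 0.2535, 0.1649]
tool_rot: [0.188, 0.957, -0.045, 0.217]
ft_force: [-1.9, 0.2, -0.2]
finger_gap: 0.001
finger_force: 0.4
```

{"fn": "send_rows", "kwargs": {"moves": [[0, -5, 0, 3, 0, 1.6, 0], [0, -10, 0, 7, 0, 3.3, 0], [0, -14, 0, 10, 0, 5, 0], [0, -18, 0, 14, 0, 6.6, 0], [0, -21, 0, 19, 0, 8.3, 0]]}}

```text
time: 6.45
ee_pos: [0.5276, 0.2431, 0.1569]
tool_rot: [0.19, 0.97, -0.031, 0.148]
ft_force: [-0.4, -0.4, 1.0]
finger_gap: 0.004
finger_force: 0.5
```

{"fn": "send_rows", "kwargs": {"moves": [[0, -4, 0, 4, 0, 1.7, 0], [0, -7, 0, 8, 0, 3.3, 0], [0, -10, 0, 13, 0, 5, 0], [0, -13, 0, 18, 0, 6.7, 0], [0, -15, 0, 23, 0, 8.3, 0]]}}

```text
time: 6.95
ee_pos: [0.5471, 0.2352, 0.1388]
tool_rot: [0.192, 0.978, -0.017, 0.076]
ft_force: [-0.4, 0.7, 0.7]
finger_gap: -0.002
finger_force: 0.4
```

Run:
```python
from plan import *
S=now(); print(read_state()['ft_force'])
p=S[0]+.022*S[1].as_matrix()[:,2]; print('tip stand',RS.inv().apply(p-H)*1e3,'tilt',np.degrees(np.arccos(-S[1].as_matrix()[2,2])))
im,d=snapshot("scene"); cv2.imwrite("pics/s3.png",cv2.resize(im[100:300,340:600],None,fx=3,fy=3))
L=[]
for th in list(range(152,180,5))+[180]:
    a=np.interp(th,[45,180],[45,0]); L.append(tcp(*contact(th,a,18),a))
rows(S,L)
```

```text
[-0.44483526  0.74361295  0.70266695]
tip stand [42.79221731 -1.27092577 27.11397039] tilt 8.929900464950283
[[0,0,1,-3,-0.3,-0.4,-0.2],[0,-2,1,2,-0.3,1.3,-0.2],[0,-4,1,7,-0.3,2.9,-0.2],[0,-6,1,12,-0.3,4.6,-0.2],[0,-7,1,17,-0.2,6.3,-0.2]]
[[0,-1,0,5,-0.0,1.6,-0.0],[0,-2,0,8,-0.0,2.6,-0.0]]
```

View pics/s3.png

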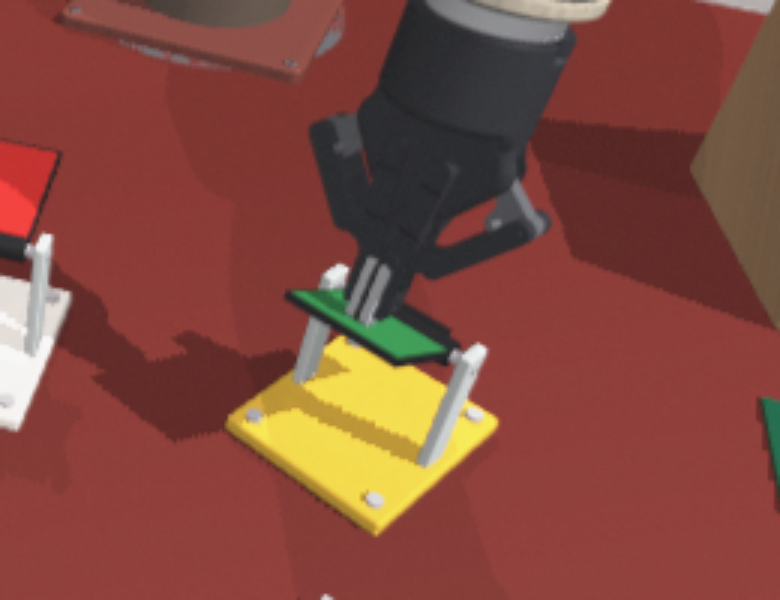

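The green face is up, with the fingertips on it at about (370,310), and the board is about 25–30° short of level. I'll keep pressing down.

{"fn": "send_rows", "kwargs": {"moves": [[0, -2, 0, 4, 0, 1.7, 0], [0, -4, 0, 9, 0, 3.4, 0], [0, -6, 0, 14, 0, 5, 0], [0, -7, 0, 20, 0, 6.7, 0], [0, -7, 0, 25, 0, 8.4, 0]]}}

```text
time: 7.5
ee_pos: [0.5571, 0.231, 0.1151]
tool_rot: [0.193, 0.981, -0.003, 0.004]
ft_force: [1.3, -0.1, 0.8]
finger_gap: 0.0
finger_force: 0.5
```

{"fn": "send_rows", "kwargs": {"moves": [[0, 0, 0, 2, 0, 0, 0], [0, 0, 0, 3, 0, 0, 0], [0, 0, 0, 3, 0, 0, 0]]}}

```text
time: 7.8
ee_pos: [0.5573, 0.2311, 0.1143]
tool_rot: [0.193, 0.981, -0.003, 0.005]
ft_force: [-5.6, -4.3, 18.3]
finger_gap: 0.0
finger_force: 9.3
```

Run:
```python
from plan import *
S=now(); print(read_state()['ft_force'])
p=S[0]+.022*S[1].as_matrix()[:,2]; print('tip stand',RS.inv().apply(p-H)*1e3,'tilt',np.degrees(np.arccos(-S[1].as_matrix()[2,2])))
```

```text
[-5.55767917 -4.27894586 18.28495541]
tip stand [50.60468436 -1.17510097  2.33749661] tilt 0.7261896077658686
```

It hit a firm stop with the tip 2.3 mm above axle height, where a flat board's face should be 2.75 mm, so the flag is flat. I'll lift off and check from near.

{"fn": "send_rows", "kwargs": {"moves": [[0, 0, 0, -8, 0, 0, 0], [0, 0, 0, -35, 0, 0, 0], [0, 0, 0, -75, 0, 0, 0], [0, 0, 0, -115, 0, 0, 0], [0, 0, 0, -155, 0, 0, 0]]}}

```text
time: 8.3
ee_pos: [0.5551, 0.2323, 0.269]
tool_rot: [0.193, 0.981, -0.003, 0.005]
ft_force: [0.5, 0.6, -0.4]
finger_gap: -0.001
finger_force: 0.0
```

Run:
```python
from plan import *
S=now()
im,d=snapshot("scene"); X=cloud("scene",d); m=mask(im,'green')&(X[...,2]>.05)&(X[...,0]<.8)&(d>0)&(abs(X[...,0]-.55)<.1)&(abs(X[...,1]-.23)<.1)
q=X[m]; c=np.c_[q[:,:2]-q[:,:2].mean(0),np.ones(len(q))]; f=np.linalg.lstsq(c,q[:,2],rcond=None)[0]; print(len(q),q.mean(0),'slope',f)
B=np.array([.573,-.274,.067])
n=16; r0,f0=np.hypot(*S[0][:2]),np.arctan2(S[0][1],S[0][0]); r1,f1=np.hypot(*B[:2]),np.arctan2(B[1],B[0])
# turn the tool with the base so that the wrist stays put
L=[]
for k in range(1,n+1):
    t=k/n; g=f0+(f1-f0)*t; r=r0+(r1-r0)*t; z=S[0][2]+(.2-S[0][2])*max(0,(t-.5)*2)
    L.append((np.array([r*np.cos(g),r*np.sin(g),z]),R.from_euler('z',(f1-f0)*t)*S[1]))
print(S[0]); rows(S,L)
```

```text
1176 [0.5540524  0.23558584 0.09390965] slope [-7.67191984e-04  9.91564822e-05  9.39096536e-02]
[0.55507577 0.23232888 0.26901469]
[[0,-23,-22,0,0.0,0.0,3.0],[0,-46,-45,1,0.1,0.0,6.0],[0,-67,-69,1,0.1,0.0,9.0],[0,-86,-94,1,0.1,0.0,12.1],[0,-105,-120,2,0.2,0.1,15.1]]
[[0,-24,-22,0,-0.0,-0.0,3.0],[0,-46,-46,0,0.0,-0.0,6.0],[0,-68,-70,1,0.0,0.0,9.0],[0,-88,-96,10,0.1,0.0,12.0],[0,-106,-123,18,0.1,0.0,15.1]]
[[0,-24,-22,9,0.0,0.0,3.0],[0,-47,-46,18,0.1,0.1,6.0],[0,-69,-71,27,0.1,0.1,9.0],[0,-89,-97,36,0.1,0.1,12.0],[0,-108,-124,45,0.2,0.1,15.0]]
[[0,-25,-23,9,0.0,0.0,3.1]]
```

The board is level (slope under 0.001, green face up at z=0.094). Next, the button.

{"fn": "send_rows", "kwargs": {"moves": [[0, -23, -22, 0, 0, 0, 3], [0, -46, -45, 1, 0, 0, 6], [0, -67, -69, 1, 0, 0, 9], [0, -86, -94, 1, 0, 0, 12.1], [0, -105, -120, 2, 0, 0, 15.1]]}}

```text
time: 8.85
ee_pos: [0.6075, 0.0804, 0.267]
tool_rot: [0.321, 0.947, -0.002, 0.005]
ft_force: [0.5, 0.3, 0.1]
finger_gap: -0.001
finger_force: 0.0
```

{"fn": "send_rows", "kwargs": {"moves": [[0, -24, -22, 0, 0, 0, 3], [0, -46, -46, 0, 0, 0, 6], [0, -68, -70, 1, 0, 0, 9], [0, -88, -96, 10, 0, 0, 12], [0, -106, -123, 18, 0, 0, 15.1]]}}

```text
time: 9.35
ee_pos: [0.6171, -0.082, 0.25]
tool_rot: [0.443, 0.897, -0.001, 0.006]
ft_force: [-0.3, 0.0, -0.7]
finger_gap: 0.001
finger_force: 0.0
```

{"fn": "send_rows", "kwargs": {"moves": [[0, -24, -22, 9, 0, 0, 3], [0, -47, -46, 18, 0, 0, 6], [0, -69, -71, 27, 0, 0, 9], [0, -89, -97, 36, 0, 0, 12], [0, -108, -124, 45, 0, 0, 15]]}}

```text
time: 9.85
ee_pos: [0.5847, -0.2435, 0.2058]
tool_rot: [0.556, 0.831, -0.001, 0.006]
ft_force: [0.8, -0.0, -0.3]
finger_gap: 0.001
finger_force: 0.0
```

{"fn": "send_rows", "kwargs": {"moves": [[0, -25, -23, 9, 0, 0, 3.1], [0, -25, -23, 9, 0, 0, 3.1]]}}

```text
time: 10.05
ee_pos: [0.5702, -0.2804, 0.1955]
tool_rot: [0.581, 0.814, -0.002, 0.005]
ft_force: [-0.1, -0.7, -0.3]
finger_gap: -0.0
finger_force: 0.0
```

Run:
```python
from plan import *
S=now(); print(S[0],S[1].as_matrix().round(3))
for n in ("scene","top"):
    im,d=snapshot(n); X=cloud(n,d); m=mask(im,'blue')&(d>0)&(abs(X[...,0]-.57)<.05)&(abs(X[...,1]+.27)<.05)&(X[...,2]>.062)
    q=X[m]; print(n,len(q),(q.min(0)+q.max(0))/2,np.median(q,0)) if len(q) else print(n,0)
    cv2.imwrite(f"pics/b_{n}.png",im)
for t in ([.573,-.274,.089+.015],[.573,-.274,.089]): print(S[1].inv().apply(np.array(t)-S[0])*1e3)
```

```text
[ 0.57019521 -0.28040038  0.1954594 ] [[-0.325  0.946  0.005]
 [ 0.946  0.325 -0.009]
 [-0.01   0.002 -1.   ]]
scene 85 [ 0.5739786  -0.27426137  0.06570234] [ 0.57554023 -0.27219263  0.06695903]
top 114 [ 0.57279933 -0.27607272  0.066533  ] [ 0.5716005  -0.27552768  0.06668018]
[ 6.06376627  4.56035291 91.41163433]
[  6.21476919   4.53242729 106.41084825]
```

{"fn": "send_rows", "kwargs": {"moves": [[0, 5, 4, 35, 0, 0, 0], [0, 5, 4, 70, 0, 0, 0], [0, 5, 4, 92, 0, 0, 0], [0, 5, 4, 100, 0, 0, 0], [0, 5, 4, 103, 0, 0, 0]]}}

```text
time: 10.65
ee_pos: [0.5769, -0.2677, 0.0944]
tool_rot: [0.577, 0.817, -0.0, 0.006]
ft_force: [0.7, -0.5, -0.9]
finger_gap: 0.003
finger_force: 0.0
```

{"fn": "send_rows", "kwargs": {"moves": [[0, 0, 0, 3, 0, 0, 0], [0, 0, 0, 5, 0, 0, 0], [0, 0, 0, 7, 0, 0, 0], [0, 0, 0, 9, 0, 0, 0], [0, 0, 0, 9, 0, 0, 0]]}}

```text
time: 11.15
ee_pos: [0.5773, -0.2692, 0.0864]
tool_rot: [0.577, 0.817, -0.0, 0.007]
ft_force: [-0.5, -0.2, 2.6]
finger_gap: 0.002
finger_force: 1.5
```

{"fn": "send_rows", "kwargs": {"moves": [[0, 0, 0, 1, 0, 0, 0], [0, 0, 0, 2, 0, 0, 0], [0, 0, 0, 3, 0, 0, 0], [0, 0, 0, 4, 0, 0, 0], [0, 0, 0, 4, 0, 0, 0]]}}

```text
time: 11.65
ee_pos: [0.5773, -0.2692, 0.0831]
tool_rot: [0.577, 0.817, -0.001, 0.007]
ft_force: [-1.1, 1.1, 11.5]
finger_gap: -0.003
finger_force: 6.0
```

{"fn": "send_rows", "kwargs": {"moves": [[0, 0, 0, 1, 0, 0, 0], [0, 0, 0, 1, 0, 0, 0], [0, 0, 0, 1, 0, 0, 0]]}}

```text
time: 11.95
ee_pos: [0.5774, -0.2691, 0.0829]
tool_rot: [0.577, 0.817, -0.001, 0.007]
ft_force: [-3.8, 2.4, 19.5]
finger_gap: 0.001
finger_force: 9.7
```

Run:
```python
from plan import *
print(read_state()['ft_force'],read_state()['ee_pos'])
im,d=snapshot("scene"); cv2.imwrite("pics/press.png",cv2.resize(im[110:210,160:280],None,fx=5,fy=5))
```

```text
[-3.810661    2.43617671 19.4919797 ] [ 0.57741334 -0.26911833  0.0828773 ]
```

View pics/press.png

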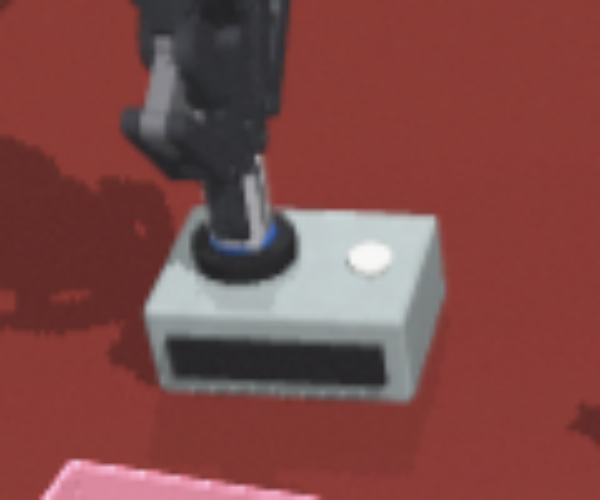

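The picture shows the fingertips on the blue button at about (240,240), with the button sunk into its collar. The stop at 61 mm and 19 N matches full travel. Now I lift off.

{"fn": "send_rows", "kwargs": {"moves": [[0, 0, 0, -8, 0, 0, 0], [0, 0, 0, -30, 0, 0, 0], [0, 0, 0, -70, 0, 0, 0], [0, 0, 0, -110, 0, 0, 0], [0, 0, 0, -150, 0, 0, 0]]}}

```text
time: 12.5
ee_pos: [0.5744, -0.2677, 0.2314]
tool_rot: [0.577, 0.817, -0.001, 0.005]
ft_force: [0.8, -0.7, 0.2]
finger_gap: -0.004
finger_force: 0.0
```

{"fn": "send_rows", "kwargs": {"moves": [[0, 0, 0, 0, 0, 0, 0], [0, 0, 0, 0, 0, 0, 0], [0, 0, 0, 0, 0, 0, 0]]}}

```text
time: 12.8
ee_pos: [0.5744, -0.2678, 0.2291]
tool_rot: [0.577, 0.816, -0.001, 0.005]
ft_force: [-0.5, 0.3, 0.2]
finger_gap: 0.0
finger_force: 0.0
```

Run:
```python
from plan import *
print(read_state()['ft_force'],read_state()['ee_pos'])
im,d=snapshot("scene"); cv2.imwrite("pics/end.png",im); X=cloud("scene",d)
m=mask(im,'blue')&(d>0)&(abs(X[...,0]-.57)<.05)&(abs(X[...,1]+.27)<.05); print(np.percentile(X[m][:,2],[50,90]))
m=mask(im,'green')&(X[...,2]>.05)&(abs(X[...,0]-.55)<.1)&(abs(X[...,1]-.23)<.1); q=X[m]; print(len(q),q.mean(0),q[:,2].std())
```

```text
[-0.45800401  0.28299323  0.18349297] [ 0.57435196 -0.2678162   0.22906037]
[0.06607892 0.06766512]
1179 [0.55402437 0.23554458 0.09388237] 0.0007935460988175349
```

View pics/end.png

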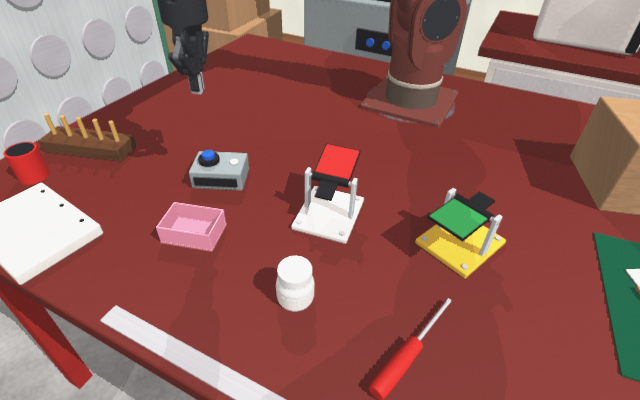

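The yellow-stand flag lies flat with its green face up at (460,217). The button is back up at (208,156), the other objects are where they were, and the arm is clear of everything.

```bash
python3 -c "
from cell import hand_in; print(hand_in())"
```

```text
the job is handed in; nothing more can be done
None
```

The flag on the yellow stand lies flat with its green side up, the blue button was pressed to its stop and came back up, nothing else moved, and the job is handed in at about 13 s.

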